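# Swing the setting rule against its sprung stop

### The job

An eraser lies in the way of the aluminium rule that pivots on the wooden setting board: first put the eraser into the blue tray. Then swing the rule round by its free end until it bears on the sprung stop, press on gently until the red plunger is pushed in about half of its travel (never to its end), and leave the rule standing there against the plunger. Do not disturb the other things on the desk.

Things in the scene. Friction and masses are not known exactly. Their poses are not given: they have to be found in the camera images.
- board: Wooden setting board fixed to the desk, 290 (x) x 270 (y) x 12 mm; origin at the centre of its underside, z up. In its frame the pivot pin is at x +40, y +115 mm and the stop on the +x half. The rule starts with its free end swung to the board's -x side and is to be swung anticlockwise (seen from above), free end towards the board's +x.
- rule: Aluminium rule, 240 x 30 x 6 mm, lying level, underside 17 mm over the desk. Origin on the pin axis at its underside; it runs along its own -y (15 mm behind the pin, 225 mm beyond). Its +x edge, 15 mm from the centre line, meets the plunger. At the start it is turned 0.65 to 0.85 rad clockwise from the board's axes; square with them at 0.
- rule_pin (a point): The pivot pin, on its axis at the rule's underside, 17 mm over the desk. The pivot is stiff: about 7 N (6 to 8) sideways at the knob turns the rule, nearly the same at every angle, and it stays wherever it is left, also against the plunger's spring.
- rule_knob (a point): Centre of the top of the black upright knob on the free end of the rule: 14 mm diameter, from 23 to 53 mm over the desk (this point at 53 mm), 220 mm from the pin along the rule. The place to push (square to the rule); the stop block stays 30 mm or more from it.
- stop: Dark steel track of the sprung stop, fixed to the board, 72 (x) x 22 x 4 mm; origin at the centre of its underside, axes as the board's, at x +101, y -55 mm in its frame (170 mm along the rule from the pin). It carries a blue block, 26 x 26 x 18 mm, top 40 mm over the desk, with the plunger. What the rule presses on here counts as the stop.
- stop_track (a point): Point above the track's origin at the plunger's height. The block is clamped elsewhere each time: the free red tip (8 mm diameter, pointing to the board's -x) lies 12 to 54 mm to the -x side of this point, not given, to be felt or seen. It moves 9 mm towards +x; its force is 0.6 N plus 1.2 N per mm (half way 6 N, adding 4.6 N to the push at the knob); at the end (11 N) it is solid.
- eraser: Blue and white eraser, 22 (its x) x 46 (its y) x 13 mm, about 20 g, lying flat on the board (underside 12 mm over the desk) between rule and stop; origin at the centre of its underside. Its long axis lies roughly along the board's x.
- tray: Blue open tray fixed to the desk, 100 (x) x 120 (y) x 18 mm outside, walls and floor 4 mm thick; origin at the centre of its underside.
- sticky_notes: Bystander: pad of yellow notes, 76 x 76 x 13 mm; origin at the centre of its underside.
- glue_stick: Bystander: red and white glue stick standing, 26 mm diameter, 90 mm tall; origin at the centre of its underside.
- cup: Bystander: white cup of coffee, 86 x 111 x 56 mm; origin at the centre of its underside.
- pen_pot: Bystander: brass pen pot, 80 mm diameter, 98 mm tall; origin at the centre of its underside.

How it is judged:
By the outcome, as a careful person would: the job done as asked, in the order asked, and still so for the second after the job is handed in, with the robot touching nothing.
It also fails if it takes over 64 s, if anything falls off the work surface, if the arm or the gripper's body presses on something with over 40 N, if the wrist force passes 120 N, or if a joint passes its speed limit or range.

### The arm

A 6-joint arm with a two-finger parallel gripper is mounted at the origin on a cart in front of the work surface, level with it; the furniture and walls round the work are solid. World frame = base frame: x ahead of the robot, y to its left, z up, the work surface at z = 0. Lengths are in mm, angles in rad, forces in N, time in s.
With the tool pointing down it reaches from about 275 to 750 mm from the base axis. Payload 10.2 kg.
Tool frame: the origin (TCP) lies at the very end of the fingers, on their centre line; the grasp point (between the pads) lies 19 mm behind it; z points along the fingers, y is the line along which they close (so a half turn about z gives the same grasp; the last joint's range is limited). The gripper opens to 85 mm and grips with 20 to 120 N. Pads are 22 mm wide; open, the fingers measure 114 mm over their backs; the gripper's body (76 mm by 85 mm) begins 54 mm behind the grasp point. The pads swing forward as they close: fully open they stand 13 mm farther back than shut.
Start: joints at [1.052, 0.313, 1.498, -0, 1.331, -0.223], TCP at [153.053, 502.201, 231.294] pointing down, gripper open.
Joint ranges: [-2.94, 2.94], [-0.97, 2.17], [0.19, 2.56], [-1.23, 4.37], [0.02, 3.11], [-2.88, 2.88]. Speed limits (rad/s): [2.39, 2.39, 3.01, 3.14, 3.14, 3.14].

### API

Orientations are given as a unit quaternion [w, x, y, z].
In Python, from rig import * gives the robot as it stands. The module is installed in compiled form; this text tells all that it offers.
- The arm moves only by the shell command python3 -m crank 'ROWS' [FORCE]. ROWS is JSON, a list that holds one entry, the list of rows, each a list of 7 numbers: the shift along the tool's x, y, z in units of 25 mm (1.0 is 25 mm), then the turn, a rotation vector about the tool's x, y, z in units of 8 degrees (1.0 is 8 degrees), then the finger opening in mm, from 0 to 85.4. A call has exactly 8 rows; each row shifts and turns the commanded pose from where the row before left it, along the tool's axes as they then stand; what a row does not reach is not made up. A row lasts 1/10 s, in which the tool goes at most 50 mm and 8.59 degrees, less where a joint would pass 70% of its speed; a pose out of reach is approached as far as the arm can. A call is refused whole if a number of a shift passes 1 or a number of a turn 1, either way. A call with a gripper value outside its range is refused whole. The fingers move at their own pace and stop on an object; FORCE is the grip in N (left out, the last holds). Time passes only in rows, so rows that do not move let the fingers close, or fill a call up. It gives the time, the measured TCP pose, the force, the opening and the grip force at its end, in the units of the state.
- sense(): the state, without advancing time (a new reading comes with each control period).
- capture(name): name is "scene" or "side" or "wrist"; returns the picture (384x512x3 uint8, blue, green, red); there is no depth.
- camera_model(name): a dict with "fx", "fy", "cx", "cy" (pixels), "k1" (the pictures are not rectified: a ray, as slopes to the right and down, at radius r is drawn at 1 + k1 r^2 times it, then the intrinsics apply), "world_from_camera" (4x4, takes a point from camera to world coordinates); the wrist camera has in their place "T_tool_cam" (4x4, takes a point from camera to tool coordinates, whose origin is the TCP and whose axes are the flange's). Camera axes: x right, y up, looking along -z (the intrinsics and any distortion apply to the point x, -y, -z); pixel columns grow to the right and rows downward; lengths in mm; the calibration is good to about 2 mm. A picture is of the moment at which its call begins: read the wrist's pose just before it. camera_model takes no time and is no camera call.
- finish_job(): hands the job in; it is judged then, once.
The state is a dict: "time_s": time; "joints": joint angles; "dq": joint speeds; "tau": joint torques, N m; "eef_pos": TCP position; "ee_rot": TCP orientation; "force": force on the tool from outside, world axes, zero at the start; "wrist_torque": the same for the moment, N m; "grip_width": opening from 0.0 (shut) to 1.0 (fully open); "grip_force": force on a finger pad.
Only numpy, scipy, OpenCV 4.12 (cv2) and the standard library are available. Lean on these libraries where they do the work, as an engineer would, in place of code of your own. Each camera call takes 0.05 s, during which the arm holds its last target. There are 200 camera calls.

## Working session

There is one attempt and no reset: what is moved stays moved. The work goes in short steps, Python scripts to look and compute and a shell command to move; the robot and the scene stay as the last step left them, time stands still between calls to the robot, and variables do not carry over. Pictures are saved under pics/ and viewed, at most 12 in all, crops included, and the job is handed in when it is done.

```bash
mkdir -p pics
cat > h.py <<'E'
from rig import *
import numpy as np, cv2
from scipy.spatial.transform import Rotation as R
def rot(q): return R.from_quat([q[1],q[2],q[3],q[0]]).as_matrix()
def cam(name,s=None):
    m=camera_model(name)
    if name=="wrist":
        T=np.eye(4);T[:3,:3]=rot(s["ee_rot"]);T[:3,3]=s["eef_pos"]
        return m,T@np.array(m["T_tool_cam"])
    return m,np.array(m["world_from_camera"])
def ray(mT,u,v):
    m,T=mT
    K=np.array([[m["fx"],0,m["cx"]],[0,m["fy"],m["cy"]],[0,0,1.]])
    a,b=cv2.undistortPoints(np.array([[[u,v]]],float),K,np.array([m["k1"],0,0,0.]))[0,0]
    return T[:3,3],T[:3,:3]@np.array([a,-b,-1.])
def onz(mT,u,v,z):
    o,d=ray(mT,u,v);return o+d*(z-o[2])/d[2]
def tri(*rs):
    A=np.zeros((3,3));b=np.zeros(3)
    for o,d in rs:
        d=d/np.linalg.norm(d);P=np.eye(3)-np.outer(d,d);A+=P;b+=P@o
    p=np.linalg.solve(A,b)
    return p,[np.linalg.norm(np.cross(p-o,d/np.linalg.norm(d))) for o,d in rs]
E
python3 - <<'E'
from h import *
s=sense();print(s)
for n in("scene","side","wrist"):
    i=capture(n);cv2.imwrite(f"pics/{n}0.png",i);m=cam(n,s);print(n,{k:m[0][k] for k in("fx","fy","cx","cy","k1")},m[1].round(2).tolist())
a=[cv2.imread(f"pics/{n}0.png") for n in("scene","side","wrist")]
E
```

```text
{'time_s': 0.0, 'joints': array([ 1.05159845e+00,  3.13427427e-01,  1.49843149e+00,  4.17244808e-05,
        1.33101689e+00, -2.23414771e-01]), 'dq': array([-0.00059508,  0.00132182, -0.00069701, -0.00223807,  0.00042971,
       -0.00069659]), 'tau': array([ 4.01855423e-04, -4.12267900e+01, -2.59743690e+01, -1.04033415e-04,
        4.12818903e-03, -1.30165310e-05]), 'eef_pos': array([152.90966898, 501.96953221, 230.74873739]), 'ee_rot': array([-2.51667832e-04,  1.47357915e-01,  9.89083026e-01, -5.90507184e-04]), 'force': array([ 0.2821015 , -1.00398544, -0.54325608]), 'wrist_torque': array([ 0.01854795, -0.00435134,  0.02622063]), 'grip_force': 0.0, 'grip_width': 1.0046312506611947}
scene {'fx': 350.61877129220284, 'fy': 350.61877129220284, 'cx': 250.59595762526874, 'cy': 188.27880331364776, 'k1': -0.001781641735539164} [[0.75, 0.35, -0.56, 4.41], [-0.66, 0.39, -0.65, -674.66], [-0.01, 0.85, 0.52, 666.63], [0.0, 0.0, 0.0, 1.0]]
side {'fx': 418.50945487908706, 'fy': 418.50945487908706, 'cx': 256.77475325933347, 'cy': 192.42570004954698, 'k1': -0.05427669920874405} [[0.96, 0.17, -0.22, 313.49], [-0.28, 0.56, -0.78, -1022.6], [-0.01, 0.81, 0.59, 899.46], [0.0, 0.0, 0.0, 1.0]]
wrist {'fx': 306.49617675009205, 'fy': 306.49617675009205, 'cx': 256.41099731086814, 'cy': 190.51459024757034, 'k1': -0.03999737603051233} [[0.29, -0.91, -0.29, 79.48], [0.96, 0.28, 0.09, 524.24], [-0.0, -0.3, 0.95, 373.07], [0.0, 0.0, 0.0, 1.0]]
```

View pics/scene0.png

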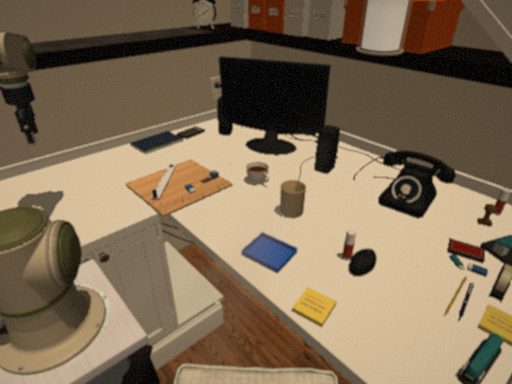

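View pics/side0.png

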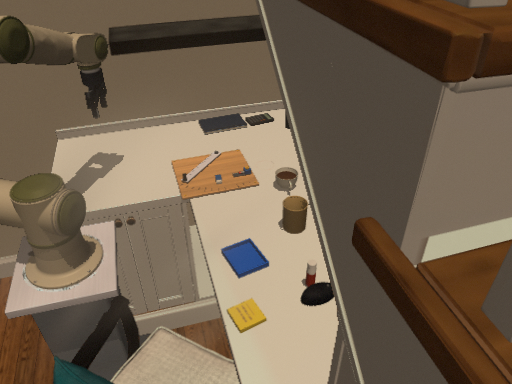

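View pics/wrist0.png

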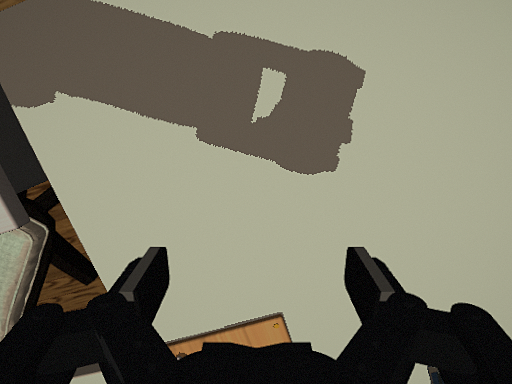

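Scene shows the board at about (180,187), with the rule from (172,167) to (155,193), the eraser at (190,188), the stop at (208,177) and the tray at (270,252). The side view has the board at (215,172), the eraser at (218,179) and the tray at (245,258). The wrist camera sees only the board's edge at (230,335).

Run:
```python
from h import *
S=cam("scene");D=cam("side")
for n,(a,b,z) in dict(board=((127,183),(172,155),12),).items(): pass
P=lambda m,l,z:[onz(m,*p,z)[:2].round().tolist() for p in l]
print("board scene",P(S,[(127,183),(190,161),(231,184),(165,214)],12))
print("board side",P(D,[(172,159),(241,152),(257,184),(183,195)],12))
print("eraser",P(S,[(190,188)],20),P(D,[(218,179)],20),tri(ray(S,190,188),ray(D,218,179)))
print("tray",tri(ray(S,270,252),ray(D,245,258)))
print("knob",tri(ray(S,154,193),ray(D,184,177)))
print("cup",P(S,[(257,180)],0),"pot",P(S,[(291,214)],0))
a=cv2.resize(cv2.imread("pics/scene0.png")[145:225,115:245],None,fx=4,fy=4,interpolation=2)
b=cv2.resize(cv2.imread("pics/side0.png")[140:205,160:290],None,fx=4,fy=4,interpolation=2)
cv2.imwrite("pics/crop.png",np.vstack([a,b]))
s=sense();Rm=rot(s["ee_rot"]);print(Rm.round(3))
```

```text
board scene [[387.0, 465.0], [658.0, 462.0], [669.0, 205.0], [394.0, 198.0]]
board side [[385.0, 477.0], [669.0, 448.0], [667.0, 204.0], [393.0, 215.0]]
eraser [[535.0, 269.0]] [[533.0, 267.0]] (array([532.56274166, 264.48857419,  22.59268256]), [np.float64(0.5517149858228344), np.float64(0.5517149858230561)])
tray (array([ 525.04164642, -151.76796441,    8.67458558]), [np.float64(0.19060618943045674), np.float64(0.1906061894303979)])
knob (array([410.51080044, 292.59829441,  38.56745261]), [np.float64(1.375061081003242), np.float64(1.3750610810031196)])
cup [[774.0, 179.0]] pot [[709.0, -58.0]]
[[-0.957  0.291 -0.   ]
 [ 0.291  0.957 -0.001]
 [ 0.    -0.001 -1.   ]]
```

View pics/crop.png

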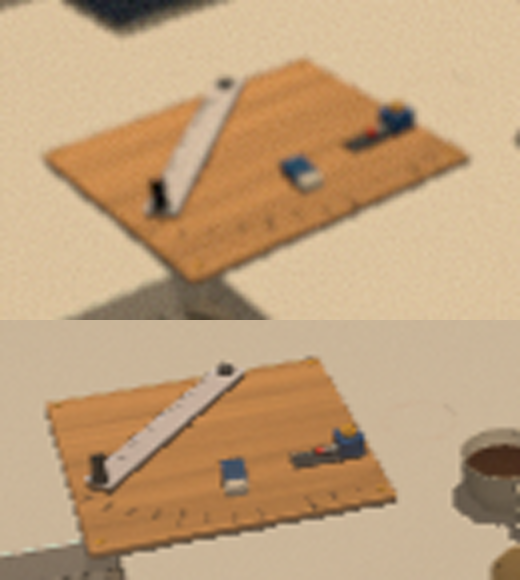

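Crop: rule on the left with its knob at the near end. The eraser lies mid-board, with its blue and white ends running roughly along world y. The stop is at the right with its red tip on the left of the block. I'll move the wrist camera over the board, with tool y along world x.

```bash
python3 -m crank '[[[-0.98,-0.17,0,0,0,1,85],[-1,-0.03,0,0,0,1,85],[-0.99,0.1,0,0,0,1,85],[-0.97,0.24,0,0,0,1,85],[-0.93,0.37,0,0,0,1,85],[-0.87,0.5,0,0,0,1,85],[-0.79,0.62,0,0,0,1,85],[-0.69,0.72,0,0,0,1,85]]]'
python3 -m crank '[[[-0.56,0.83,0,0,0,1,85],[-0.45,0.89,0,0,0,0.13,85],[-0.45,0.89,0,0,0,0,85],[-0.45,0.89,0,0,0,0,85],[-0.45,0.89,0,0,0,0,85],[-0.45,0.89,0,0,0,0,85],[-0.45,0.89,0,0,0,0,85],[-0.45,0.89,0,0,0,0,85]]]'
python3 -m crank '[[[0,0,0,0,0,0,85],[0,0,0,0,0,0,85],[0,0,0,0,0,0,85],[0,0,0,0,0,0,85],[0,0,0,0,0,0,85],[0,0,0,0,0,0,85],[0,0,0,0,0,0,85],[0,0,0,0,0,0,85]]]'
python3 - <<'E'
from h import *
s=sense();cv2.imwrite("pics/w1.png",capture("wrist"));print(s["eef_pos"],rot(s["ee_rot"]).round(3));np.savez("s1.npz",p=s["eef_pos"],q=s["ee_rot"])
E
```

```text
time_s: 0.95
eef_pos: [332.0, 411.0, 231.1]
ee_rot: [-0.0, 0.651, 0.759, -0.0]
force: [-0.4, -1.8, -1.0]
grip_width: 0.998
grip_force: 0.0
time_s: 1.75
eef_pos: [510.7, 322.2, 231.0]
ee_rot: [-0.0, 0.707, 0.707, -0.0]
force: [-0.3, 0.1, 0.4]
grip_width: 0.992
grip_force: 0.0
time_s: 2.55
eef_pos: [509.8, 322.8, 231.3]
ee_rot: [-0.0, 0.707, 0.707, 0.0]
force: [-1.1, 0.2, 0.2]
grip_width: 0.998
grip_force: 0.0
[509.81773053 322.81367445 231.32528476] [[-0.  1.  0.]
 [ 1.  0.  0.]
 [ 0.  0. -1.]]
```

View pics/w1.png

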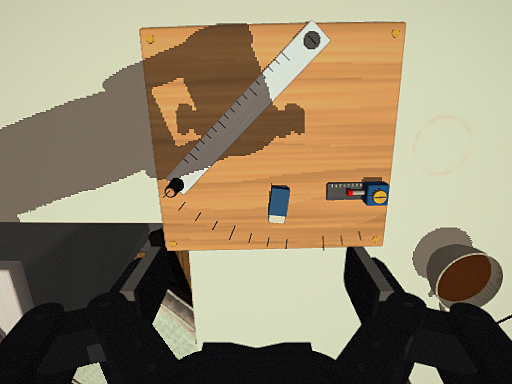

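Wrist view: the board has corners (139,28), (406,22), (382,246) and (164,250). The pin is at (312,40) and the knob top at about (175,186). The eraser runs from (281,186) to (277,222), the track starts at (327,190), the red tip is at about (348,193) and the block is at (377,194).

```bash
cat > m.py <<'E'
from h import *
z=np.load("s1.npz");W=cam("wrist",dict(eef_pos=z["p"],ee_rot=z["q"]))
S=cam("scene");D=cam("side")
i=cv2.imread("pics/w1.png");hsv=cv2.cvtColor(i,cv2.COLOR_BGR2HSV)
def comps(mask,x0,y0,x1,y1,mn=8):
    m=np.zeros_like(mask);m[y0:y1,x0:x1]=mask[y0:y1,x0:x1]
    return [c for c in cv2.findContours(m,0,1)[0] if cv2.contourArea(c)>mn]
# eraser = non-board colour (not orange) in its region
notor=(~((hsv[...,0]>5)&(hsv[...,0]<25)&(hsv[...,1]>90))).astype(np.uint8)*255
for c in comps(notor,262,178,296,230,60):
    r=cv2.minAreaRect(c);b=cv2.boxPoints(r)
    q=np.array([onz(W,*p,25)[:2] for p in b]);print("eraser px",r,"corners",q.round(1).tolist(),"ctr",q.mean(0).round(1),"sides",np.linalg.norm(q-np.roll(q,1,0),axis=1).round(1))
    ec=r[0]
red=(((hsv[...,0]<6)|(hsv[...,0]>172))&(hsv[...,1]>120)).astype(np.uint8)*255
for c in comps(red,325,175,392,212,3):
    x,y,w,h=cv2.boundingRect(c);print("red box",x,y,w,h,"tip",onz(W,x,y+h/2,28).round(1),onz(W,x+w,y+h/2,28).round(1))
for n,(u,v,zz) in dict(pin=(312,40,24),knobtop=(175,186,53),b1=(139,28,12),b2=(406,22,12),b3=(382,246,12),b4=(164,250,12),trackL=(326.5,191,16),blockL=(365,195,40),blockR=(390,195,40),cup=(465,275,56)).items(): print(n,onz(W,u,v,zz).round(1))
print("eraser tri",tri(ray(W,*ec),ray(S,190,188),ray(D,218,179)))
print("knob tri",tri(ray(W,175,186),ray(S,154.5,190),ray(D,184.5,174)))
# tray by blue mask in scene & side
for n,M,box in(("scene",S,(235,225,305,280)),("side",D,(215,235,275,280))):
    im=cv2.imread(f"pics/{n}0.png");h=cv2.cvtColor(im,cv2.COLOR_BGR2HSV)
    m=((h[...,0]>100)&(h[...,0]<130)&(h[...,1]>120)).astype(np.uint8)*255
    for c in comps(m,*box,50):
        b=cv2.approxPolyDP(cv2.convexHull(c),4,True)[:,0]; print(n,b.tolist(),[onz(M,*p,18)[:2].round().tolist() for p in b.astype(float)])
E
python3 m.py
```

```text
eraser px ((278.21185302734375, 204.1615753173828), (18.965492248535156, 37.00584030151367), 7.594644546508789) corners [[522.8, 249.2], [528.1, 296.5], [550.6, 293.4], [546.1, 245.9]] ctr [536.9 271.2] sides [23.5 47.5 22.6 47.7]
red box 346 190 7 6 tip [617.2 287.   28. ] [625.6 287.   28. ]
pin [568.5 453.9  24. ]
knobtop [421.3 303.1  53. ]
b1 [384.1 468.3  12. ]
b2 [671. 475.  12.]
b3 [676.9 207.9  12. ]
b4 [387.8 201.8  12. ]
trackL [596.6 285.6  16. ]
blockL [635.8 288.5  40. ]
blockR [665.  288.6  40. ]
cup [765.4 190.9  56. ]
eraser tri (array([535.45899889, 269.76248183,  19.03317825]), [np.float64(1.9357318215560213), np.float64(0.5104843305369385), np.float64(2.069033537567426)])
knob tri (array([416.8454382 , 300.69363806,  44.59697463]), [np.float64(2.045110819592426), np.float64(0.8371620062217496), np.float64(2.3917713689004856)])
scene [[294, 248], [277, 270], [266, 259], [273, 243]] [[579.0, -191.0], [484.0, -220.0], [491.0, -172.0], [550.0, -137.0]]
side [[248, 242], [267, 265], [240, 276], [224, 252]] [[550.0, -97.0], [576.0, -207.0], [491.0, -226.0], [469.0, -119.0]]
```

Everything fits the given sizes: the eraser is 23x47 mm at (537,271) and tilted 6°, the board's yaw is about 0.022 rad, and the plunger tip is at about x 617. Next is the grasp.

```bash
python3 -m crank '[[[-0.7,0.37,1,0,0,0,50],[-0.7,0.36,1,0,0,0,50],[-0.67,0.36,1,0,0,0,50],[0,0,1,0,0,0.75,50],[0,0,1,0,0,0,50],[0,0,1,0,0,0,50],[0,0,0.8,0,0,0,50],[0,0,0.4,0,0,0,50]]]' 30
python3 -m crank '[[[0,0,0.4,0,0,0,50],[0,0,0.4,0,0,0,50],[0,0,0.3,0,0,0,50],[0,0,0.2,0,0,0,50],[0,0,0.1,0,0,0,50],[0,0,0,0,0,0,50],[0,0,0,0,0,0,50],[0,0,0,0,0,0,50]]]'
python3 -m crank '[[[0,0,0,0,0,0,10],[0,0,0,0,0,0,10],[0,0,0,0,0,0,10],[0,0,0,0,0,0,10],[0,0,0,0,0,0,10],[0,0,0,0,0,0,10],[0,0,0,0,0,0,10],[0,0,0,0,0,0,10]]]'
```

```text
time_s: 3.4
eef_pos: [536.5, 270.8, 49.5]
ee_rot: [-0.001, 0.743, 0.669, -0.001]
force: [0.3, 1.0, 1.0]
grip_width: 0.584
grip_force: 0.0
time_s: 4.2
eef_pos: [537.4, 271.1, 16.7]
ee_rot: [0.0, 0.743, 0.669, 0.0]
force: [0.5, -0.1, -0.7]
grip_width: 0.586
grip_force: 0.0
time_s: 5.0
eef_pos: [537.4, 271.1, 16.6]
ee_rot: [0.0, 0.743, 0.669, 0.0]
force: [-0.7, 0.5, 6.0]
grip_width: 0.231
grip_force: 31.0
```

```bash
python3 -m crank '[[[0,0,-0.5,0,0,0,10],[0,0,-1,0,0,0,10],[0,0,-1,0,0,0,10],[-0.5,0.03,-1,0,0,0,10],[-1,0.07,-1,0,0,0,10],[-1,0.07,0,0,0,0,10],[-1,0.07,0,0,0,0,10],[-1,0.07,0,0,0,0,10]]]'
python3 -m crank '[[[-1,0.07,0,0,0,0,10],[-1,0.07,0,0,0,0,10],[-1,0.07,0,0,0,0,10],[-1,0.07,0,0,0,0,10],[-1,0.07,0,0,0,0,10],[-1,0.07,0,0,0,0,10],[-1,0.07,0,0,0,0,10],[-1,0.07,0,0,0,0,10]]]'
python3 -m crank '[[[-1,0.07,0,0,0,0,10],[-1,0.07,0,0,0,0,10],[-1,0.07,0,0,0,0,10],[-0.9,0.07,0,0,0,0,10],[-0.6,0.03,0,0,0,0,10],[0,0,0,0,0,0,10],[0,0,0,0,0,0,10],[0,0,0,0,0,0,10]]]'
python3 - <<'E'
from h import *
s=sense();cv2.imwrite("pics/w2.png",capture("wrist"));np.savez("s2.npz",p=s["eef_pos"],q=s["ee_rot"])
E
```

```text
time_s: 5.8
eef_pos: [532.8, 157.4, 129.3]
ee_rot: [-0.0, 0.743, 0.669, -0.0]
force: [-0.4, -0.2, 0.5]
grip_width: 0.232
grip_force: 30.4
time_s: 6.6
eef_pos: [525.8, -43.0, 129.2]
ee_rot: [-0.0, 0.743, 0.669, -0.0]
force: [-0.3, -0.2, 0.1]
grip_width: 0.233
grip_force: 30.4
time_s: 7.4
eef_pos: [522.2, -153.7, 128.8]
ee_rot: [-0.0, 0.743, 0.67, 0.0]
force: [1.2, 0.2, 0.2]
grip_width: 0.233
grip_force: 30.4
```

View pics/w2.png

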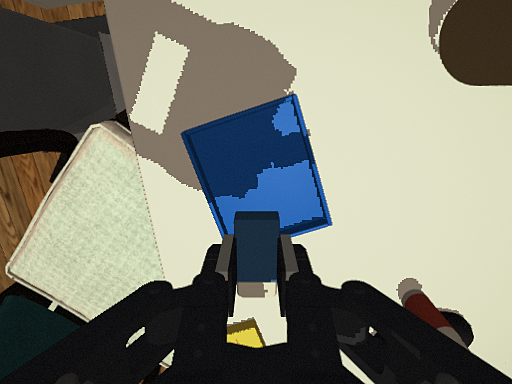

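The eraser is held (255,250). The tray rim corners are (182,132), (297,95) and (331,224), with the fourth hidden.

Run:
```python
from h import *
z=np.load("s2.npz");W=cam("wrist",dict(eef_pos=z["p"],ee_rot=z["q"]));S=cam("scene");D=cam("side")
q=[onz(W,*p,18)[:2] for p in[(182,132),(297,95),(331,224)]];print(np.round(q,1),np.linalg.norm(q[1]-q[0]),np.linalg.norm(q[2]-q[1]),"ctr",(q[0]+q[2])/2)
print("corner z",tri(ray(W,331,224),ray(S,297,248),ray(D,267.5,266)),tri(ray(W,297,95),ray(D,249,242)))
```

```text
[[ 467.2 -100.6]
 [ 562.8  -81.3]
 [ 586.2 -195.3]] 97.61729399500422 116.40461302433958 ctr [ 526.69795517 -147.9588762 ]
corner z (array([ 584.64702095, -198.25090358,   12.10770753]), [np.float64(2.833405724490854), np.float64(5.580348376483451), np.float64(7.538357296473012)]) (array([560.89911732, -81.05889164,   2.06441416]), [np.float64(3.925731236825498), np.float64(3.925731236825415)])
```

```bash
python3 -m crank '[[[0.25,0.15,0.8,0,0,0,10],[0,0,1,0,0,-0.8,10],[0,0,1,0,0,-0.8,10],[0,0,0.8,0,0,-0.6,10],[0,0,0.5,0,0,0,10],[0,0,0.4,0,0,0,10],[0,0,0.24,0,0,0,10],[0,0,0,0,0,0,10]]]'
python3 -m crank '[[[0,0,0,0,0,0,10],[0,0,0,0,0,0,32],[0,0,0,0,0,0,32],[0,0,0,0,0,0,32],[0,0,0,0,0,0,32],[0,0,-0.3,0,0,0,32],[0,0,-0.8,0,0,0,32],[0,0,-1,0,0,0,32]]]'
python3 -m crank '[[[0,0,-1,0,0,0,32],[0,0,-1,0,0,0,32],[0,0,-1,0,0,0,32],[0.5,0,0,0,0,0,0],[1,0,0,0,0,0,0],[1,0,0,0,0,0,0],[1,0,0,0,0,0,0],[1,0,0,0,0,0,0]]]'
python3 - <<'E'
from h import *
s=sense();print(rot(s["ee_rot"]).round(3));cv2.imwrite("pics/w3.png",capture("wrist"));z=capture("side");w=cv2.imread("pics/w3.png")
cv2.imwrite("pics/v3.png",np.hstack([w[150:384,100:400],cv2.resize(z[225:290,205:290],(306,234))]))
E
```

```text
time_s: 8.25
eef_pos: [526.5, -148.8, 10.1]
ee_rot: [-0.0, 0.632, 0.775, -0.0]
force: [0.8, -0.5, 0.2]
grip_width: 0.235
grip_force: 30.4
time_s: 9.05
eef_pos: [526.1, -148.7, 63.3]
ee_rot: [-0.001, 0.632, 0.775, -0.0]
force: [0.5, -0.6, -1.1]
grip_width: 0.373
grip_force: 0.0
time_s: 9.85
eef_pos: [503.1, -37.3, 137.5]
ee_rot: [-0.0, 0.632, 0.775, -0.0]
force: [0.3, 0.1, -0.0]
grip_width: -0.001
grip_force: 0.0
[[-0.201  0.98  -0.001]
 [ 0.98   0.201  0.   ]
 [ 0.    -0.001 -1.   ]]
```

View pics/v3.png

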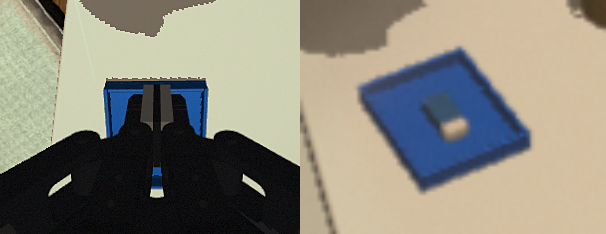

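Right half: the eraser lies in the middle of the tray. Now I'll refine the knob position and check the rule's geometry.

```bash
python3 -m crank '[[[1,-0.05,0,0,0,0,50],[1,-0.05,0,0,0,0,50],[1,-0.05,0,0,0,0,50],[1,-0.05,0,0,0,0,50],[1,-0.05,0,0,0,0,50],[1,-0.05,0,0,0,0,50],[0.6,0,0,0,0,0,50],[0,0,0,0,0,0,50]]]'
python3 - <<'E'
from h import *
s=sense();w=capture("wrist");np.savez("s4.npz",p=s["eef_pos"],q=s["ee_rot"]);cv2.imwrite("pics/w4.png",w)
E
```

```text
time_s: 10.75
eef_pos: [462.9, 122.3, 137.6]
ee_rot: [-0.0, 0.631, 0.776, -0.0]
force: [-0.2, 0.3, -0.3]
grip_width: 0.587
grip_force: 0.0
```

View pics/w4.png

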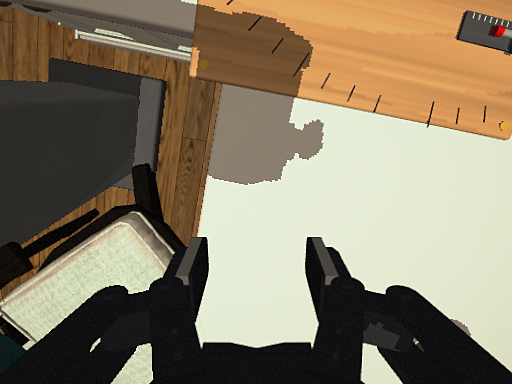

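The knob is out of view above. The red tip shows at (494,31) and the track end at (459,25).

Run:
```python
from h import *
z=np.load("s4.npz");W=cam("wrist",dict(eef_pos=z["p"],ee_rot=z["q"]))
z=np.load("s1.npz");V=cam("wrist",dict(eef_pos=z["p"],ee_rot=z["q"]))
print("tip",onz(W,494,30,28),tri(ray(W,494,30),ray(V,346,193)),"track",onz(W,459,25,16))
k=onz(V,170,191,53);p=np.array([567.5,453.9]);print("knob",k,np.linalg.norm(k[:2]-p),np.arctan2(k[0]-p[0],p[1]-k[1]))
i=cv2.imread("pics/w1.png");g=cv2.cvtColor(i,cv2.COLOR_BGR2GRAY);print(g[176:202,158:190])
```

```text
tip [615.55221039 282.34912566  28.        ] (array([619.39842898, 284.58786505,  21.62605074]), [np.float64(0.35949650319344273), np.float64(0.35949650319347826)]) track [593.93182239 283.01854775  16.        ]
knob [415.23084438 297.19593854  53.        ] 218.4995620809344 -0.7710454588367386
[[ 82  84  83  84  84  84  83  83  77 101 107 109 110 110 114 113 114 117
  118 114 113 106  94 241 239 230 224 224 226 225 222 220]
 [ 80  81  83  83  80  80  81  76  99 107 109 109 111 112 117 122  97  94
   92  92 117 109  92 231 226 220 220 222 219 219 220 218]
 [ 68  78  75  77  70  68  68  74 101 108 106 112 110 118  70  22   8  12
   11   7   4 123 253 244 226 222 221 220 220 219 217 216]
 [ 55  62  62  55 143 165 176 135 100 103 106 112 116 137  52   4   1   1
   15   4   1  13  34 110 239 230 222 219 219 217 217 217]
 [149 160 158 155 155 156 165 167 148  97 102 109  53  22   4   2   7   9
    6   8   7   6   0   0 111 236 224 219 216 218 216 219]
 [146 158 156 155 154 153 153 156 155 148 215 211  84   0   4   9   9  10
    1   6   9  11   5   2   0 248 230 220 216 218 218 219]
 [138 
[... 1954 characters left out ...]
7 165 168 164 163 167 166 166 164]
 [227 167 153 170 137  56 152 176 175 180 136  82  73  76  77 177 182 174
  170 168 167 167 169 167 167 166 166 168 169 168 165 166]
 [225 178 162 168 174 174 173 171 169 173 175 178 179 179 180 178 173 168
  168 169 170 168 169 168 170 170 170 169 170 169 168 169]
 [224 173 154 168 171 170 169 169 170 168 169 172 170 170 169 168 167 168
  168 168 170 168 167 167 168 168 168 168 168 168 168 168]
 [223 177 151 163 165 163 163 164 166 164 165 167 167 166 165 167 166 167
  165 166 167 167 167 167 169 169 170 168 168 166 167 168]
 [223 190 155 163 167 168 168 168 167 168 167 166 168 167 167 167 168 167
  168 168 167 167 168 170 171 173 176 173 173 169 169 171]]
```

```bash
python3 -m crank '[[[0.9,-0.05,0,0,0,0,50],[0.9,-0.05,0,0,0,0,50],[0.9,-0.05,0,0,0,0,50],[0.9,-0.05,0,0,0,0,50],[0.9,-0.05,0,0,0,0,50],[0.9,-0.05,0,0,0,0,50],[0.9,-0.05,0,0,0,0,50],[0.85,-0.05,0,0,0,0,50]]]'
python3 -m crank '[[[0,0,0.25,0,0,1,50],[0,0,0.25,0,0,1,50],[0,0,0.25,0,0,1,50],[0,0,0.25,0,0,1,50],[0,0,0.25,0,0,1,50],[0,0,0.25,0,0,1,50],[0,0,0,0,0,0.98,50],[0,0,0,0,0,0,50]]]'
python3 - <<'E'
from h import *
s=sense();print(s["eef_pos"],rot(s["ee_rot"]).round(3),s["joints"].round(2))
E
```

```text
time_s: 11.6
eef_pos: [418.0, 294.3, 137.6]
ee_rot: [0.0, 0.632, 0.775, -0.0]
force: [1.0, -0.3, -0.4]
grip_width: 0.588
grip_force: 0.0
time_s: 12.4
eef_pos: [418.2, 293.5, 100.0]
ee_rot: [0.0, 0.922, 0.388, -0.0]
force: [0.9, 0.4, 0.3]
grip_width: 0.588
grip_force: 0.0
[418.18371202 293.5378736  100.03147679] [[ 0.699  0.715 -0.   ]
 [ 0.715 -0.699 -0.   ]
 [-0.    -0.    -1.   ]] [ 0.38  0.43  1.71 -0.    1.01  1.16]
```

```bash
python3 -m crank '[[[0,0,0.5,0,0,0,50],[0,0,0.8,0,0,0,50],[0,0,0.8,0,0,0,50],[0,0,0.5,0,0,0,50],[0,0,0.2,0,0,0,50],[0,0,0,0,0,0,50],[0,0,0,0,0,0,50],[0,0,0,0,0,0,50]]]' 20
python3 -m crank '[[[0,0,0,0,0,0,24],[0,0,0,0,0,0,24],[0,0,0,0,0,0,24],[0,0,0,0,0,0,24],[0,0,0,0,0,0,24],[0,0,0,0,0,0,24],[0,0,0,0,0,0,24],[0,0,0,0,0,0,24]]]'
python3 -m crank '[[[0,0.2,0,0,0,0,24],[0,0.2,0,0,0,-0.16,24],[0.01,0.3,0,0,0,-0.24,24],[0.01,0.3,0,0,0,-0.24,24],[0.01,0.3,0,0,0,-0.24,24],[0.01,0.3,0,0,0,-0.24,24],[0,0,0,0,0,0,24],[0,0,0,0,0,0,24]]]'
python3 - <<'E'
from h import *
s=sense();M=rot(s["ee_rot"]);d=s["eef_pos"][:2]-[567.5,453.9];print(np.hypot(*d),np.arctan2(d[0],-d[1]),np.arctan2(M[1,1],M[0,1]),(M.T@s["force"]).round(1))
E
```

```text
time_s: 13.2
eef_pos: [418.0, 294.6, 31.0]
ee_rot: [0.0, 0.921, 0.389, 0.001]
force: [-0.3, -0.2, 0.8]
grip_width: 0.584
grip_force: 0.0
time_s: 14.0
eef_pos: [417.6, 294.5, 30.3]
ee_rot: [-0.0, 0.921, 0.389, 0.0]
force: [-0.1, 0.8, 0.4]
grip_width: 0.287
grip_force: 0.0
time_s: 14.8
eef_pos: [448.4, 268.9, 30.2]
ee_rot: [-0.0, 0.888, 0.46, -0.0]
force: [-0.5, 1.0, -0.7]
grip_width: 0.282
grip_force: 0.5
220.00598934660226 -0.5720028933173054 -0.6156986784466867 [ 0.5 -1.   0.7]
```

```bash
python3 -m crank '[[[0.01,0.38,0,0,0,-0.33,24],[0.01,0.38,0,0,0,-0.33,24],[0.01,0.38,0,0,0,-0.33,24],[0.01,0.38,0,0,0,-0.33,24],[0.01,0.38,0,0,0,-0.33,24],[0.01,0.38,0,0,0,-0.33,24],[0.01,0.38,0,0,0,-0.33,24],[0.01,0.38,0,0,0,-0.33,24]]]'
python3 - <<'E'
from h import *
s=sense();M=rot(s["ee_rot"]);d=s["eef_pos"][:2]-[567.5,453.9];print(np.hypot(*d),np.arctan2(d[0],-d[1]),np.arctan2(M[1,1],M[0,1]),(M.T@s["force"]).round(1))
w=capture("scene");cv2.imwrite("pics/sc5.png",cv2.resize(w[145:225,115:245],None,fx=5,fy=5,interpolation=2))
E
```

```text
time_s: 15.6
eef_pos: [515.9, 238.3, 29.9]
ee_rot: [-0.002, 0.788, 0.615, -0.001]
force: [-6.8, 7.4, 0.6]
grip_width: 0.28
grip_force: 4.0
221.64003542713718 -0.23495919853972472 -0.24512631410026892 [ 5.5 -8.4 -0.6]
```

View pics/sc5.png

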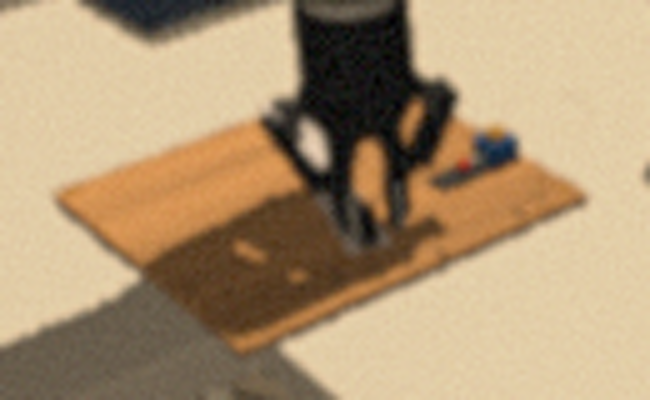

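The rule follows the fingers (at about (370,240)) and the stop is still free. I'll continue to just short of it.

```bash
cat > f.py <<'E'
from h import *
s=sense();M=rot(s["ee_rot"]);d=s["eef_pos"][:2]-[567.5,453.9];a=np.arctan2(d[0],-d[1])
print("r %.1f a %.4f s %.1f yaw %.4f"%(np.hypot(*d),a,220*a,np.arctan2(M[1,1],M[0,1])),"F tool",(M.T@s["force"]).round(1),s["time_s"],"z %.1f"%s["eef_pos"][2])
E
python3 -m crank '[[[0.02,0.38,0,0,0,-0.31,24],[0.02,0.38,0,0,0,-0.31,24],[0.02,0.38,0,0,0,-0.31,24],[0.02,0.38,0,0,0,-0.31,24],[0.02,0.38,0,0,0,-0.31,24],[0.02,0.38,0,0,0,-0.31,24],[0.02,0.3,0,0,0,-0.25,24],[0.01,0.1,0,0,0,-0.08,24]]]' >/dev/null; python3 f.py
for k in 1; do python3 -m crank '[[[0,0.05,0,0,0,-0.04,24],[0,0.05,0,0,0,-0.04,24],[0,0.05,0,0,0,-0.04,24],[0,0.05,0,0,0,-0.04,24],[0,0.05,0,0,0,-0.04,24],[0,0.05,0,0,0,-0.04,24],[0,0.05,0,0,0,-0.04,24],[0,0.05,0,0,0,-0.04,24]]]'>/dev/null; python3 f.py; done
```

```text
r 221.5 a 0.0688 s 15.1 yaw 0.0602 F tool [-3.  -7.2 -4.7] 16.45 z 29.8
r 221.5 a 0.1118 s 24.6 yaw 0.1040 F tool [-1.7 -7.2 -4.2] 17.25 z 29.8
```

```bash
python3 -m crank '[[[0,0.05,0,0,0,-0.04,24],[0,0.05,0,0,0,-0.04,24],[0,0.05,0,0,0,-0.04,24],[0,0.05,0,0,0,-0.04,24],[0,0.05,0,0,0,-0.04,24],[0,0.05,0,0,0,-0.04,24],[0,0.05,0,0,0,-0.04,24],[0,0.05,0,0,0,-0.04,24]]]'>/dev/null; python3 f.py
python3 -m crank '[[[0,0.02,0,0,0,-0.02,24],[0,0.02,0,0,0,-0.02,24],[0,0.02,0,0,0,-0.02,24],[0,0.02,0,0,0,-0.02,24],[0,0.02,0,0,0,-0.02,24],[0,0.02,0,0,0,-0.02,24],[0,0.02,0,0,0,-0.02,24],[0,0.02,0,0,0,-0.02,24]]]'>/dev/null; python3 f.py
python3 -m crank '[[[0,0.02,0,0,0,-0.02,24],[0,0.02,0,0,0,-0.02,24],[0,0.02,0,0,0,-0.02,24],[0,0.02,0,0,0,-0.02,24],[0,0.02,0,0,0,-0.02,24],[0,0.02,0,0,0,-0.02,24],[0,0.02,0,0,0,-0.02,24],[0,0.02,0,0,0,-0.02,24]]]'>/dev/null; python3 f.py
python3 -c "
from h import *
w=capture('wrist');cv2.imwrite('pics/w6.png',w)"
```

```text
r 221.6 a 0.1571 s 34.6 yaw 0.1486 F tool [-0.7 -7.6 -3.2] 18.05 z 29.8
r 221.5 a 0.1751 s 38.5 yaw 0.1709 F tool [-0.6 -7.6 -3.4] 18.85 z 29.8
r 221.5 a 0.1931 s 42.5 yaw 0.1933 F tool [ 0.2 -8.2 -3.9] 19.65 z 29.8
```

View pics/w6.png

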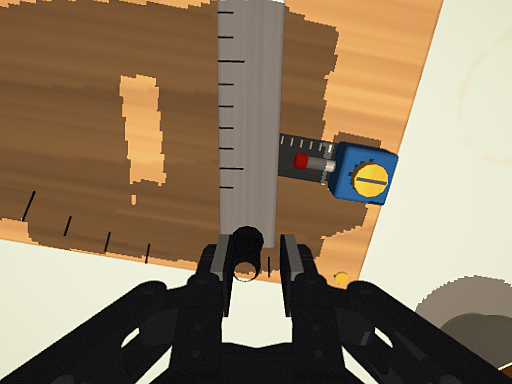

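The rule's edge is at (278,160) and the red tip at (294,160), clear of it. The shaft is silver and runs to the block at (335,165). Next I'll compute the gap.

```bash
cat > g.py <<'E'
from h import *
import sys
s=sense();w=cv2.imread(sys.argv[1]);W=cam("wrist",s)
h=cv2.cvtColor(w,cv2.COLOR_BGR2HSV)
red=(((h[...,0]<6)|(h[...,0]>172))&(h[...,1]>120)&(h[...,2]>60)).astype(np.uint8);red[:, :270]=0;red[:,350:]=0;red[200:]=0
c=max(cv2.findContours(red,0,1)[0],key=cv2.contourArea);x,y,ww,hh=cv2.boundingRect(c);print("red",x,y,ww,hh)
yc=int(y+hh/2)
print("sat/val row",[(u,int(h[yc,u,1]),int(h[yc,u,2])) for u in range(262,x+3,1)])
print("tip",onz(W,x,yc,28).round(1),"redR",onz(W,x+ww,yc,28).round(1))
E
python3 g.py pics/w6.png
python3 - <<'E'
from h import *
W=cam("wrist",sense());print("edge",onz(W,278,160,23).round(1),"block left",onz(W,340,162,40).round(1),"knob",onz(W,246,270,53).round(1))
E
```

```text
red 294 152 15 17
sat/val row [(262, 39, 136), (263, 40, 134), (264, 38, 140), (265, 45, 135), (266, 38, 140), (267, 43, 136), (268, 41, 137), (269, 41, 138), (270, 39, 139), (271, 39, 139), (272, 42, 141), (273, 39, 138), (274, 41, 138), (275, 39, 131), (276, 39, 130), (277, 45, 126), (278, 44, 64), (279, 30, 42), (280, 12, 43), (281, 22, 46), (282, 17, 44), (283, 17, 46), (284, 18, 43), (285, 28, 46), (286, 24, 43), (287, 31, 49), (288, 17, 44), (289, 11, 47), (290, 11, 46), (291, 17, 44), (292, 12, 44), (293, 19, 41), (294, 227, 72), (295, 240, 86), (296, 241, 108)]
tip [619.6 286.   28. ] redR [626.7 287.4  28. ]
edge [612.6 283.6  23. ] block left [637.8 291.4  40. ] knob [606.1 237.9  53. ]
```

```bash
python3 -m crank '[[[0,0.03,0,0,0,-0.02,24],[0,0.03,0,0,0,-0.02,24],[0,0.03,0,0,0,-0.02,24],[0,0.03,0,0,0,-0.02,24],[0,0.03,0,0,0,-0.02,24],[0,0.03,0,0,0,-0.02,24],[0,0.03,0,0,0,-0.02,24],[0,0.03,0,0,0,-0.02,24]]]'>/dev/null; python3 f.py
python3 -m crank '[[[0,0.01,0,0,0,-0.01,24],[0,0.01,0,0,0,-0.01,24],[0,0.01,0,0,0,-0.01,24],[0,0.01,0,0,0,-0.01,24],[0,0.01,0,0,0,-0.01,24],[0,0.01,0,0,0,-0.01,24],[0,0.01,0,0,0,-0.01,24],[0,0.01,0,0,0,-0.01,24]]]'>/dev/null; python3 f.py
python3 -m crank '[[[0,0.01,0,0,0,-0.01,24],[0,0.01,0,0,0,-0.01,24],[0,0.01,0,0,0,-0.01,24],[0,0.01,0,0,0,-0.01,24],[0,0.01,0,0,0,-0.01,24],[0,0.01,0,0,0,-0.01,24],[0,0.01,0,0,0,-0.01,24],[0,0.01,0,0,0,-0.01,24]]]'>/dev/null; python3 f.py
python3 -c "
from h import *
w=capture('wrist');cv2.imwrite('pics/w7.png',w)"; python3 g.py pics/w7.png
```

```text
r 221.5 a 0.2204 s 48.5 yaw 0.2156 F tool [ 0.3 -7.  -3.2] 20.5 z 29.8
r 221.5 a 0.2295 s 50.5 yaw 0.2267 F tool [-0.3 -8.9 -3.5] 21.3 z 29.9
r 221.5 a 0.2381 s 52.4 yaw 0.2378 F tool [ 0.9 -8.9 -4.4] 22.1 z 29.8
red 278 154 15 17
sat/val row [(262, 38, 136), (263, 41, 138), (264, 40, 135), (265, 43, 137), (266, 39, 136), (267, 41, 136), (268, 41, 138), (269, 39, 137), (270, 39, 138), (271, 37, 138), (272, 43, 141), (273, 42, 139), (274, 41, 136), (275, 41, 130), (276, 38, 126), (277, 32, 120), (278, 72, 67), (279, 249, 83), (280, 243, 107)]
tip [619.9 285.7  28. ] redR [626.9 287.4  28. ]
```

```bash
python3 -m crank '[[[0,0.01,0,0,0,-0.01,24],[0,0.01,0,0,0,-0.01,24],[0,0.01,0,0,0,-0.01,24],[0,0.01,0,0,0,-0.01,24],[0,0.01,0,0,0,-0.01,24],[0,0.01,0,0,0,-0.01,24],[0,0.01,0,0,0,-0.01,24],[0,0.01,0,0,0,-0.01,24]]]'>/dev/null; python3 f.py
python3 -m crank '[[[0,0.01,0,0,0,-0.01,24],[0,0.01,0,0,0,-0.01,24],[0,0.01,0,0,0,-0.01,24],[0,0.01,0,0,0,-0.01,24],[0,0.01,0,0,0,-0.01,24],[0,0.01,0,0,0,-0.01,24],[0,0.01,0,0,0,-0.01,24],[0,0.01,0,0,0,-0.01,24]]]'>/dev/null; python3 f.py
python3 -c "
from h import *
w=capture('wrist');cv2.imwrite('pics/w8.png',w)"; python3 g.py pics/w8.png | grep -v sat; python3 f.py
```

```text
r 221.4 a 0.2459 s 54.1 yaw 0.2491 F tool [  0.2 -10.1  -4.4] 22.95 z 29.8
r 221.4 a 0.2537 s 55.8 yaw 0.2603 F tool [  0.8 -11.3  -5.6] 23.75 z 29.7
red 278 156 15 17
tip [622.4 285.6  28. ] redR [629.4 287.5  28. ]
r 221.4 a 0.2538 s 55.8 yaw 0.2604 F tool [  1.  -10.4  -4.9] 23.8 z 29.8
```

```bash
python3 -m crank '[[[0,0.01,0,0,0,-0.01,24],[0,0.01,0,0,0,-0.01,24],[0,0.01,0,0,0,-0.01,24],[0,0.01,0,0,0,-0.01,24],[0,0.01,0,0,0,-0.01,24],[0,0.01,0,0,0,-0.01,24],[0,0.01,0,0,0,-0.01,24],[0,0.01,0,0,0,-0.01,24]]]'>/dev/null; python3 f.py
python3 -c "
from h import *
w=capture('wrist');cv2.imwrite('pics/w9.png',w)"; python3 g.py pics/w9.png | grep -v sat; python3 f.py
python3 - <<'E'
from h import *
# red-to-block gap along the plunger row in each picture
for n in(6,7,8,9):
    h=cv2.cvtColor(cv2.imread(f"pics/w{n}.png"),cv2.COLOR_BGR2HSV)
    red=(((h[...,0]<6)|(h[...,0]>172))&(h[...,1]>120)&(h[...,2]>60));red[:,:270]=0;red[:,350:]=0;red[200:]=0
    blu=((h[...,0]>95)&(h[...,0]<130)&(h[...,1]>120));blu[:,:300]=0;blu[:130]=0;blu[230:]=0
    ry,rx=np.nonzero(red);by,bx=np.nonzero(blu);print(n,rx.mean().round(2),ry.mean().round(2),bx.mean().round(2),by.mean().round(2),"d",np.hypot(bx.mean()-rx.mean(),by.mean()-ry.mean()).round(2),len(rx),len(bx))
E
```

```text
r 221.4 a 0.2614 s 57.5 yaw 0.2716 F tool [  1.  -12.9  -5.7] 24.6 z 29.7
red 278 157 15 17
tip [623.7 285.7  28. ] redR [630.7 287.6  28. ]
r 221.4 a 0.2617 s 57.6 yaw 0.2716 F tool [ -0.8 -12.   -6. ] 24.65 z 29.7
6 300.59 160.34 358.4 170.44 d 58.68 206 2223
7 284.94 162.04 342.11 174.34 d 58.48 203 2173
8 284.99 163.88 336.89 176.27 d 53.36 197 2157
9 285.05 164.84 334.27 177.17 d 50.74 197 2151
```

```bash
python3 -m crank '[[[0,-0.04,0,0,0,0,24],[0,-0.06,0,0,0,0,24],[0,-0.1,0,0,0,0,24],[0,0,0,0,0,0,24],[0,0,0,0,0,0,24],[0,0,0,0,0,0,24],[0,0,0,0,0,0,24],[0,0,0,0,0,0,24]]]'; python3 f.py
python3 -c "
from h import *
w=capture('wrist');cv2.imwrite('pics/w10.png',w)"; python3 g.py pics/w10.png | grep -v sat
python3 - <<'E'
from h import *
for n in(9,10):
    h=cv2.cvtColor(cv2.imread(f"pics/w{n}.png"),cv2.COLOR_BGR2HSV)
    red=(((h[...,0]<6)|(h[...,0]>172))&(h[...,1]>120)&(h[...,2]>60));red[:,:270]=0;red[:,350:]=0;red[200:]=0
    blu=((h[...,0]>95)&(h[...,0]<130)&(h[...,1]>120));blu[:,:300]=0;blu[:130]=0;blu[230:]=0
    ry,rx=np.nonzero(red);by,bx=np.nonzero(blu);print(n,"d",np.hypot(bx.mean()-rx.mean(),by.mean()-ry.mean()).round(2))
E
```

```text
time_s: 25.45
eef_pos: [622.4, 239.3, 30.3]
ee_rot: [0.0, 0.605, 0.796, 0.0]
force: [-0.2, 0.3, -0.0]
grip_width: 0.283
grip_force: 0.0
r 221.5 a 0.2503 s 55.1 yaw 0.2711 F tool [ 0.3 -0.1  0. ] 25.45 z 30.3
red 283 156 15 17
tip [623.6 285.9  28. ] redR [630.6 287.8  28. ]
9 d 50.74
10 d 50.37
```

View pics/w10.png

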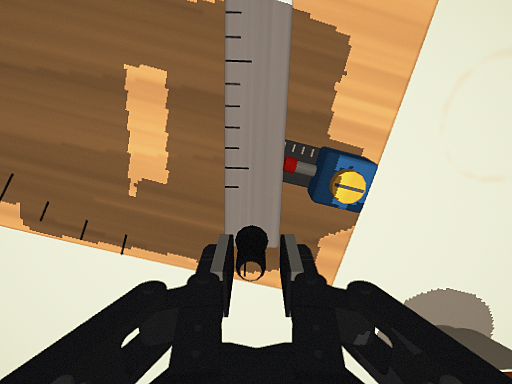

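The rule still bears on the tip at (284,164), the knob stands clear between the fingers and the wrist force is zero. I'll lift off and hand in.

```bash
python3 -m crank '[[[0,0,-0.3,0,0,0,24],[0,0,-0.6,0,0,0,24],[0,0,-1,0,0,0,24],[0,0,-1,0,0,0,24],[0,0,-1,0,0,0,24],[0,0,-0.5,0,0,0,24],[0,0,0,0,0,0,24],[0,0,0,0,0,0,24]]]'
python3 - <<'E'
from h import *
s=sense();W=cam("wrist",s);w=capture("wrist");cv2.imwrite("pics/w11.png",w)
h=cv2.cvtColor(w,cv2.COLOR_BGR2HSV)
red=(((h[...,0]<6)|(h[...,0]>172))&(h[...,1]>120)&(h[...,2]>60)).astype(np.uint8);red[240:]=0
for c in cv2.findContours(red,0,1)[0]:
    x,y,a,b=cv2.boundingRect(c)
    if a*b>40: print(x,y,a,b,onz(W,x,y+b/2,22).round(1),onz(W,x+a,y+b/2,22).round(1))
print(finish_job())
E
```

```text
time_s: 26.3
eef_pos: [622.0, 239.2, 139.6]
ee_rot: [-0.0, 0.605, 0.796, -0.0]
force: [-0.7, -0.6, -0.5]
grip_width: 0.285
grip_force: 0.0
273 131 9 10 [624.6 284.2  22. ] [631.9 286.2  22. ]
the job is handed in; nothing more can be done
None
```

The eraser is in the blue tray, and the rule stands against the plunger, pushed in about 4 to 4.5 mm of its 9 mm travel. The arm is clear of everything, and the job was handed in at about 26 s.

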